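# Push a square tube home in the corner stop

## Task

Before it is tacked, the thickest of the square tube offcuts must sit home in the bright L-shaped corner stop that is bolted to the table: push it along the table with the fingers until its long side lies flat against the long fence and one end touches the short end stop. It must stay down on the table the whole time, so do not pick it up or tip it over, and leave the other things where they are. Leave it there with the gripper clear of it.

Things in the scene. Friction and masses are not known exactly. Their poses are not given: they have to be found in the camera images.
- corner_stop: fixed L of plain aluminium bar, 25 mm high (screw heads to 35). Origin: inner corner, at table height. Long fence: inner face in its plane x = 0, running 310 mm toward -y; bar 30 mm thick, toward +x. Short end stop: inner face in its plane y = 0, running toward -x from 10 to 110 mm off the origin (10 mm relief in the corner); bar 30 mm thick, toward +y. The tubes lie on the -x, -y side.
- thick_tube_mid (a point): centre (20 mm above the table) of the tube to be pushed: rusty brown square tube offcut 40 x 110 x 40 mm, lying on the table, the thickest of the square tubes. Its own y axis is its long axis (110 mm, so its ends lie 55 mm either way), x across it (faces 20 mm either way), z up. 0.15 to 0.3 kg, slides with ordinary friction.
- thin_tube_mid (a point): centre (15 mm above the table) of a thinner, shorter square tube offcut, 30 x 90 x 30 mm, that lies loose in front of the same fence, to the left or the right of the thick tube; long axis y, z up. Not to be disturbed.
- long_tube: thin long square tube offcut 25 x 130 x 25 mm, loose, left of the work; origin at the centre of its underside, long axis y. Not to be disturbed.
- tin: round tin with a red lid, 71 mm wide, 70 mm high, loose, right of the work; origin at the centre of its underside. Not to be disturbed.
- can: spray can 65 mm wide, 199 mm high, loose, at the far right; origin at the centre of its underside. Not to be disturbed.
Things that resemble listed ones, but are neither listed nor needed, are in the scene too. What is shaped like the part that bears thick_tube_mid but turquoise is not meant.

How it is judged:
At the end, for the whole second after the job is handed in: the thick tube rests on the table in the corner stop: its long side within 3.5 mm of the fence at its middle and parallel to it within 2 degrees, its end within 3.5 mm of the end stop, at rest and upright as it started (x of thick_tube_mid in the frame of corner_stop between -0.0235 and -0.016 m and y of thick_tube_mid in the frame of corner_stop between -0.0585 and -0.051 m and angle between the y axis of thick_tube_mid and the y axis of corner_stop, either way round below 0.035 rad and angle between thick_tube_mid's own z axis and vertical below 0.05 rad and height (world z) of thick_tube_mid below 0.024 m and linear speed of thick_tube below 0.01 m/s); the robot touches nothing.
It fails at once if the thick tube is lifted more than 8 mm off the table (height (world z) of thick_tube_mid above 0.028 m).
It fails at once if the thick tube is tipped (angle between thick_tube_mid's own z axis and vertical above 0.25 rad).
It fails at once if the thin tube is moved more than 15 mm (distance of thin_tube_mid from where it was at the start of the episode above 0.015 m).
It fails at once if the long tube, tin or can is moved more than 15 mm (distance of any of long_tube, tin, can from where it was at the start of the episode above 0.015 m).
It also fails if it takes over 51 s, if anything falls off the work surface, if the arm or the gripper's body presses on something with over 40 N, if the wrist force passes 120 N, or if a joint passes its speed limit or range.

## Robot

A 6-joint arm with a two-finger parallel gripper is mounted at the origin on a cart in front of the work surface, level with it; the furniture and walls round the work are solid. World frame = base frame: x ahead of the robot, y to its left, z up, the work surface at z = 0. Lengths are in m, angles in rad, forces in N, time in s.
With the tool pointing down it reaches from about 0.35 to 0.775 m from the base axis. Payload 7.3 kg.
Tool frame: the origin (TCP) lies at the very end of the fingers, on their centre line; the grasp point (between the pads) lies 19 mm behind it; z points along the fingers, y is the line along which they close (so a half turn about z gives the same grasp; the last joint's range is limited). The gripper opens to 92 mm and grips with 3 to 60 N. Pads are 19 mm wide; open, the fingers measure 130 mm over their backs; the gripper's body (75 mm by 190 mm) begins 47 mm behind the grasp point.
Start: joints at [-1.452, 0.342, 1.524, -0, 1.275, -0.146], TCP at [0.137, -0.507, 0.227] pointing down, gripper open.
Joint ranges: [-2.53, 2.53], [-0.77, 2.02], [0.04, 2.7], [-1, 4.14], [0.28, 2.66], [-3.11, 3.11]. Speed limits (rad/s): [2.57, 2.57, 3.14, 3.14, 3.14, 3.14].

## Interface

Orientations are given as [roll, pitch, yaw] about the fixed x, y, z axes, in that order (R = Rz(yaw) Ry(pitch) Rx(roll)).
In Python, from cell import robot gives the robot as it stands.
- The arm moves only by the tool apply_moves, never from a script. Its argument "motion" is text: rows parted by semicolons, each of 7 numbers parted by spaces: the opening in per cent of the stroke, from 0 (shut) to 100 (fully open), then the shift along the tool's x, y, z in cm, then the turn, a rotation vector about the tool's x, y, z in rad. A call has 1 to 20 rows; each row shifts and turns the commanded pose from where the row before left it, along the tool's axes as they then stand; what a row does not reach is not made up. A row lasts 1/8 s, in which the tool goes at most 62.5 mm and 10.7 degrees, less where a joint would pass 70% of its speed; a pose out of reach is approached as far as the arm can. A call with a gripper value outside its range is refused whole. The fingers move at their own pace and stop on an object; "force" is the grip in N (left out, the last holds). Time passes only in rows, so rows that do not move let the fingers close. It gives the time, the measured TCP pose, the force, the opening and the grip force at its end, in the units of the state.
- robot.observe(): the state, without advancing time (a new reading comes with each control period).
- robot.read_camera(name): name is "scene" or "top"; returns a dict with "img" (480x640x3 uint8, red, green, blue), "fovy" (degrees; the focal length in pixels is half the picture's height over the tangent of half this angle, whatever the lens; pixels are square), "cx", "cy" (the principal point, pixels), "R" (3x3) and "t" (3): a world point X has camera coordinates R X + t. Camera axes: x right, y down, z forward; pixel columns grow to the right and rows downward; lengths in m; the calibration is good to about 2 mm. A picture is of the moment at which its call begins. There is no depth.
- robot.hand_in(): hands the job in; it is judged then, once.
Trained networks look in a picture, given as the dict that the camera call returned (one of the last four; its "shot" number tells which), for a name from the list of things; names that differ only in an ending like _2 or _b are one class to them, and where a whole thing is asked for, a point or a joint stands for the part that bears it (a point fixed in the world has none). Each returns a list of dicts, best first, with "score" (0 to 1); they miss things now and then, are a little off and sometimes report something else, mostly with a low value. They report only what shows in the picture. A call takes as long as a camera call. They do not tell look-alikes from the thing itself.
- robot.search_frame(target, picture): "centre" ([x, y, z] in m, in world coordinates, good to about 4 mm: the middle of the surface that is visible of it).
- robot.trace(target, picture): "pixels" (480x640 bool, what is visible of it).
The state is a dict: "time": time; "qpos": joint angles; "qvel": joint speeds; "joint_efforts": joint torques, N m; "tool_pos": TCP position; "tool_rot": TCP orientation; "contact_force": force on the tool from outside, world axes, zero at the start; "torque": the same for the moment, N m; "opening": finger opening in m; "grip_force": force on a finger pad.
Only numpy, scipy, OpenCV 4.12 (cv2) and the standard library are available. Lean on these libraries where they do the work, as an engineer would, in place of code of your own. Each camera call takes 0.05 s, during which the arm holds its last target. There are 200 camera calls.

## Working session

There is one attempt and no reset: what is moved stays moved. The work goes in short steps, Python scripts to look and compute and a tool call to move; the robot and the scene stay as the last step left them, time stands still between calls to the robot, and variables do not carry over. Pictures are saved under pics/ and viewed, at most 10 in all, crops included, and the job is handed in when it is done.

Besides the shell and the picture viewer there is one more tool, called after ">>>" as name(argument=value, ...), one argument or row to a line, values as JSON. apply_moves: Moves the arm, as the interface text tells. Its arguments: {"type":"object","properties":{"motion":{"type":"string"},"force":{"type":"number"}},"required":["motion"]}

```bash
mkdir -p pics; ls
cat > h.py <<'E'
import numpy as np, cv2
from cell import robot
def f(p): return 240/np.tan(np.radians(p["fovy"])/2)
def ray(p,uv,z):
    uv=np.atleast_2d(uv).astype(float); R=np.array(p["R"]);t=np.array(p["t"])
    d=np.c_[(uv[:,0]-p["cx"])/f(p),(uv[:,1]-p["cy"])/f(p),np.ones(len(uv))]@R
    c=-R.T@t
    return c+d*((z-c[2])/d[:,2])[:,None]
def proj(p,X):
    q=np.atleast_2d(X)@np.array(p["R"]).T+np.array(p["t"])
    return np.c_[p["cx"]+f(p)*q[:,0]/q[:,2],p["cy"]+f(p)*q[:,1]/q[:,2]]
def save(p,n): cv2.imwrite("pics/"+n,p["img"][:,:,::-1])
E
python3 - <<'E'
from h import *
for n in("top","scene"):
    p=robot.read_camera(n); save(p,n+"1.png")
    print(n,p["fovy"],-np.array(p["R"]).T@p["t"])
    for k in("corner_stop","thick_tube_mid","thin_tube_mid","long_tube","tin","can"):
        for r in robot.search_frame(k,p)[:3]: print(k,np.round(r["centre"],3),round(r["score"],2),np.round(proj(p,r["centre"])[0]))
E
```

```text
pics
top 44.338152591699036 [ 0.26790777 -0.07652027  1.53646246]
corner_stop [0.638 0.069 0.026] 0.6 [266. 211.]
thick_tube_mid [ 0.73  -0.308  0.037] 0.84 [410. 183.]
thick_tube_mid [0.387 0.061 0.04 ] 0.7 [263. 306.]
thick_tube_mid [ 0.489 -0.083  0.039] 0.66 [321. 269.]
thin_tube_mid [0.508 0.074 0.033] 0.74 [261. 259.]
long_tube [0.475 0.26  0.024] 0.64 [189. 270.]
tin [ 0.434 -0.425  0.072] 0.6 [458. 296.]
scene 52.45971988399114 [0.06681394 0.64920792 0.52928542]
corner_stop [0.629 0.13  0.023] 0.63 [226. 288.]
thick_tube_mid [ 0.393 -0.19   0.035] 0.86 [419. 252.]
thick_tube_mid [ 0.484 -0.098  0.03 ] 0.77 [358. 258.]
thick_tube_mid [0.387 0.079 0.034] 0.68 [353. 318.]
thin_tube_mid [0.504 0.089 0.02 ] 0.9 [293. 302.]
long_tube [0.462 0.267 0.02 ] 0.96 [241. 370.]
tin [ 0.425 -0.405  0.048] 0.57 [445. 207.]
can [ 0.626 -0.411  0.108] 0.77 [375. 166.]
can [0.629 0.126 0.018] 0.25 [228. 290.]
```

View pics/top1.png

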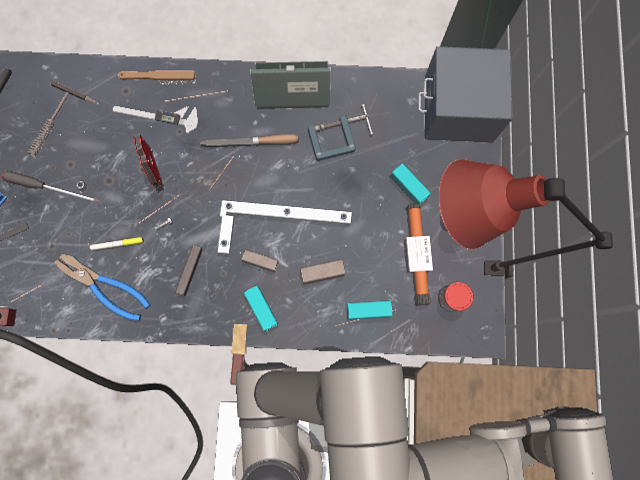

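View pics/scene1.png

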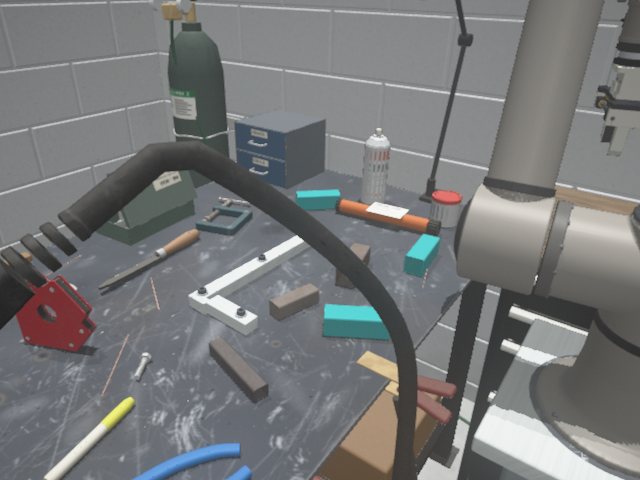

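The top view shows the brown thick tube at about (322,271) and the thin tube at (260,260). The stop's inner corner is near (231,214), with the end stop at left (224,235) and the fence running right to (350,218). The turquoise tubes at (260,307), (370,310) and (410,182) are decoys.

```bash
cat >> h.py <<'E'
def nearest(k,p,uv):
    b=None
    for r in robot.trace(k,p):
        m=r["pixels"]; v,u=np.nonzero(m)
        if len(u)<20: continue
        d=np.hypot(u.mean()-uv[0],v.mean()-uv[1])
        if b is None or d<b[0]: b=(d,m)
    return b[1]
def rect(p,m,z):
    v,u=np.nonzero(m); X=ray(p,np.c_[u,v],z)[:,:2]
    c,s,a=cv2.minAreaRect((X*1000).astype(np.float32))
    B=cv2.boxPoints((c,s,a)); 
    e=[B[1]-B[0],B[2]-B[1]]; l=max(e,key=np.linalg.norm); 
    if l[1]<0:l=-l
    return np.round(c,1),np.round(s,1),round(float(np.degrees(np.arctan2(-l[0],l[1]))),2)  # yaw of y axis
E
python3 - <<'E'
from h import *
p=robot.read_camera("top")
for k,uv,z in(("thick_tube_mid",(322,271),.04),("thin_tube_mid",(260,260),.03),("long_tube",(189,270),.025),("corner_stop",(266,211),.025)):
    m=nearest(k,p,uv); print(k,m.sum(),*rect(p,m,z)); np.save(k+".npy",m)
# stop edges: bright mask
m=np.load("corner_stop.npy")
q=cv2.resize(p["img"][180:330,200:440],None,fx=3.3,fy=3.3,interpolation=cv2.INTER_CUBIC)
# fence inner edge: lower boundary in columns 245..340 ; subpixel via gray
g=cv2.cvtColor(p["img"],cv2.COLOR_RGB2GRAY).astype(float)
E_=[]
for u in range(240,340):
    if abs(u-287)<8: continue
    v=np.arange(205,232); col=g[205:232,u]; i=np.argmin(np.diff(col)); 
    d=-np.diff(col)[max(i-2,0):i+3]; E_.append((u,205+max(i-2,0)+.5+(d*np.arange(len(d))).sum()/d.sum()))
E_=np.array(E_); X=ray(p,E_,.025)[:,:2]
a=np.polyfit(X[:,1],X[:,0],1); r=X[:,0]-np.polyval(a,X[:,1]); k=abs(r)<.003; a=np.polyfit(X[k,1],X[k,0],1); print("fence x=a*y+b",a,k.sum(),r[k].std())
F=[]
for v in range(226,250):
    if abs(v-243)<5: continue
    row=g[v,222:242]; i=np.argmin(np.diff(row)); F.append((222+i+.5,v))
X=ray(p,F,.025)[:,:2]; c=np.polyfit(X[:,0],X[:,1],1); print("stop y=c*x+d",c,len(F),F[::6])
yaw=-np.arctan(a[0]); 
y=np.median(X[:,1]-np.tan(yaw)*X[:,0]); A=np.array([[1,-a[0]],[-np.tan(yaw),1]]); print("corner",np.linalg.solve(A,[a[1],y]),np.degrees(yaw))
cv2.imwrite("pics/crop.png",q[:,:,::-1])
E
```

```text
thick_tube_mid 758 [483.7 -87. ] [ 45.7 112.5] 15.6
thin_tube_mid 480 [507.4  77.1] [94.9 34.6] -15.84
long_tube 616 [474.2 260.2] [ 32.4 132. ] 75.17
corner_stop 2225 [587.3  19.7] [345.6 142.9] -2.1
fence x=a*y+b [0.04635181 0.62556996] 85 0.0004476069637374946
stop y=c*x+d [-0.06073726  0.19326351] 15 [(np.float64(231.5), 226), (np.float64(230.5), 232), (np.float64(230.5), 238)]
corner [0.63279059 0.15577871] -2.6538634983274942
```

View pics/crop.png

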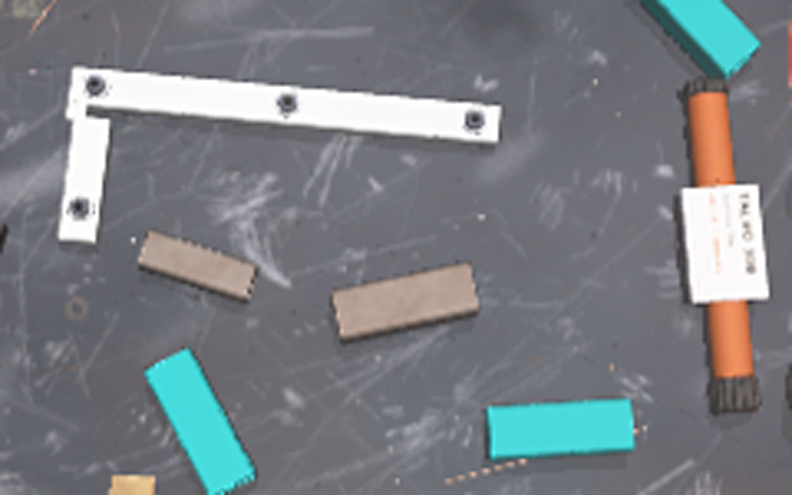

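Run:
```python
from h import *
from scipy.spatial.transform import Rotation as Ro
s=robot.observe(); print(s["time"],s["tool_pos"],s["tool_rot"],s["opening"],s["contact_force"]); print(Ro.from_euler("xyz",s["tool_rot"]).as_matrix().round(3))
# independent height/position check from scene: brown top outline
p=robot.read_camera("scene")
m=nearest("thick_tube_mid",p,(352,265)); v,u=np.nonzero(m); print(m.sum(),u.min(),u.max(),v.min(),v.max())
c,sn=np.cos(np.radians(15.6)),np.sin(np.radians(15.6))
for cx in(.483,.488):
  X=[[cx+a*20e-3*c-b*55e-3*sn,-.087+a*20e-3*sn+b*55e-3*c,z] for a in(-1,1) for b in(-1,1) for z in(0,.04)]
  P=proj(p,X); print(P.min(0),P.max(0))
```

```text
0.95 [ 0.13740911 -0.50670989  0.22674549] [3.14151025e+00 3.44800757e-05 2.64815840e-01] 0.0918498942049657 [-1.13187083 -0.18029934  0.22589664]
[[ 0.965  0.262 -0.   ]
 [ 0.262 -0.965 -0.   ]
 [-0.     0.    -1.   ]]
493 335 370 243 287
[336.92836637 242.47379166] [371.96250613 289.74884905]
[334.78934185 241.79074819] [369.86332559 288.87569481]
```

>>> apply_moves(
  motion="50 4 -3.1 0 0 0 0; 50 4 -3.1 0 0 0 0; 50 4 -3.1 0 0 0 0; 50 4 -3.1 0 0 0 0; 50 4 -3.1 0 0 0 0; 50 4 -3.1 0 0 0 0; 50 4 -3.1 0 0 0 0; 50 4 -3.1 0 0 0 0; 50 4 -3.1 0 0 0 0; 50 4.1 -3.5 0 0 0 0; 50 0 0 5 0 0 0; 50 0 0 5 0 0 0; 50 0 0 4 0 0 0; 50 0 0 0 0 0 0; 50 0 0 0 0 0 0",
)

```text
time: 2.92
tool_pos: [0.4432, -0.0991, 0.088]
tool_rot: [3.14, -0.002, 0.265]
contact_force: [0.5, -0.7, -0.9]
opening: 0.0459
grip_force: 0.0
```

>>> apply_moves(
  motion="50 0 0 4 0 0 0; 50 0 0 3.4 0 0 0; 50 0 0 0 0 0 0; 50 0.6 0 0 0 0 0; 50 0.6 0 0 0 0 0; 50 0.6 0 0 0 0 0; 50 0.6 0 0 0 0 0.026; 50 0.6 0 0 0 0 0.026; 50 0.6 0 0 0 0 0.026; 50 0.6 0 0 0 0 0.026; 50 0.6 0 0 0 0 0.026; 50 0.6 0 0 0 0 0.026; 50 0.6 0 0 0 0 0.026; 50 0.6 0 0 0 0 0.026; 50 0.6 0 0 0 0 0.026; 50 0.6 0 0 0 0 0.026; 50 0.6 0 0 0 0 0.026; 50 0.6 0 0 0 0 0.025; 50 0 0 0 0 0 0",
)

```text
time: 5.3
tool_pos: [0.5315, -0.0854, 0.0128]
tool_rot: [3.141, -0.001, -0.047]
contact_force: [0.3, -0.4, -0.3]
opening: 0.0459
grip_force: 0.0
```

Run:
```python
from h import *
p=robot.read_camera("scene");q=robot.read_camera("top")
im=np.hstack([cv2.resize(p["img"][190:390,200:440],None,fx=1.65,fy=1.65),cv2.resize(q["img"][180:380,200:440],None,fx=1.65,fy=1.65)])
cv2.imwrite("pics/b.png",im[:,:,::-1])
```

```text
(no output)
```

View pics/b.png

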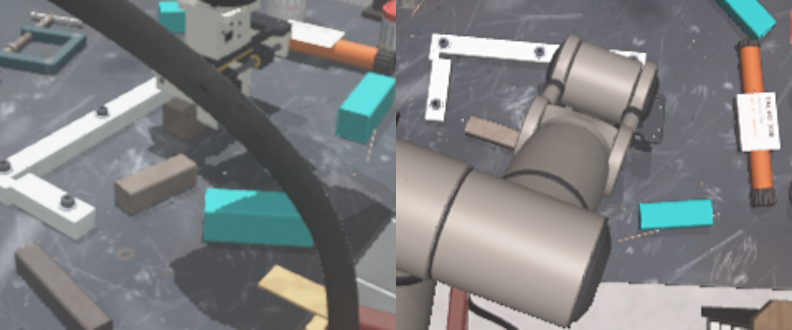

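The left half shows the thick tube's end at (182,118), in front of the fingers and still flat. The thin tube at (155,183) has not been touched. I'll keep pushing to the fence.

>>> apply_moves(
  motion="50 0.6 0 0 0 0 0; 50 0.6 0 0 0 0 0; 50 0.6 0 0 0 0 0; 50 0.6 0 0 0 0 0; 50 0.6 0 0 0 0 0; 50 0.5 0 0 0 0 0; 50 0.2 0 0 0 0 0; 50 0.2 0 0 0 0 0; 50 0.2 0 0 0 0 0; 50 0 0 0 0 0 0",
)

```text
time: 6.65
tool_pos: [0.5721, -0.0873, 0.0127]
tool_rot: [3.141, -0.001, -0.046]
contact_force: [-0.7, -0.5, 0.4]
opening: 0.0462
grip_force: 0.0
```

>>> apply_moves(
  motion="50 0.2 0 0 0 0 0; 50 0.15 0 0 0 0 0; 50 0.15 0 0 0 0 0; 50 0 0 0 0 0 0",
)

```text
time: 7.15
tool_pos: [0.5724, -0.0871, 0.0127]
tool_rot: [-3.141, 0.01, -0.046]
contact_force: [-17.5, -1.0, 13.0]
opening: 0.0456
grip_force: 8.4
```

>>> apply_moves(
  motion="50 -0.5 0 0 0 0 0; 50 -1.5 0 0 0 0 0; 50 -2 0 0 0 0 0; 0 0 3 0 0 0 0; 0 0 3 0 0 0 0; 0 0 3 0 0 0 0; 0 0 1.5 0 0 0 0; 0 0 0 0 0 0 0; 0 0 0 0 0 0 0",
)

```text
time: 8.28
tool_pos: [0.5319, -0.1895, 0.0126]
tool_rot: [-3.141, 0.0, -0.046]
contact_force: [0.1, 0.3, -0.7]
opening: 0.0006
grip_force: 0.0
```

Run:
```python
from h import *
p=robot.read_camera("scene");q=robot.read_camera("top")
im=np.hstack([cv2.resize(p["img"][190:390,200:440],None,fx=1.65,fy=1.65),cv2.resize(q["img"][180:380,200:440],None,fx=1.65,fy=1.65)])
cv2.imwrite("pics/c.png",im[:,:,::-1])
```

```text
(no output)
```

View pics/c.png

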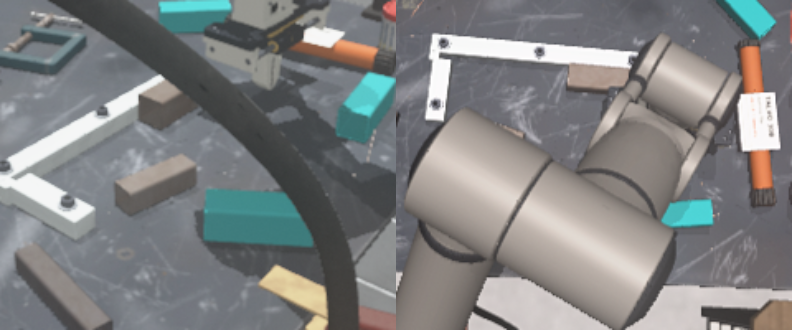

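>>> apply_moves(
  motion="0 3 0 0 0 0 0; 0 3.3 0 0 0 0 0; 0 0 -0.8 0 0 0 0; 0 0 -0.8 0 0 0 0; 0 0 -0.8 0 0 0 0; 0 0 -0.8 0 0 0 0; 0 0 -0.8 0 0 0 0; 0 0 -0.8 0 0 0 0; 0 0 -0.8 0 0 0 0; 0 0 -0.8 0 0 0 0; 0 0 -0.8 0 0 0 0; 0 0 -0.8 0 0 0 0; 0 0 -0.8 0 0 0 0; 0 0 0 0 0 0 0",
)

```text
time: 10.12
tool_pos: [0.5993, -0.1044, 0.0127]
tool_rot: [-3.141, -0.001, -0.046]
contact_force: [1.1, 0.1, 0.3]
opening: 0.0004
grip_force: 0.0
```

Run:
```python
from h import *
p=robot.read_camera("scene");q=robot.read_camera("top")
im=np.hstack([cv2.resize(p["img"][190:390,200:440],None,fx=1.65,fy=1.65),cv2.resize(q["img"][180:380,200:440],None,fx=1.65,fy=1.65)])
cv2.imwrite("pics/d.png",im[:,:,::-1])
```

```text
(no output)
```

View pics/d.png

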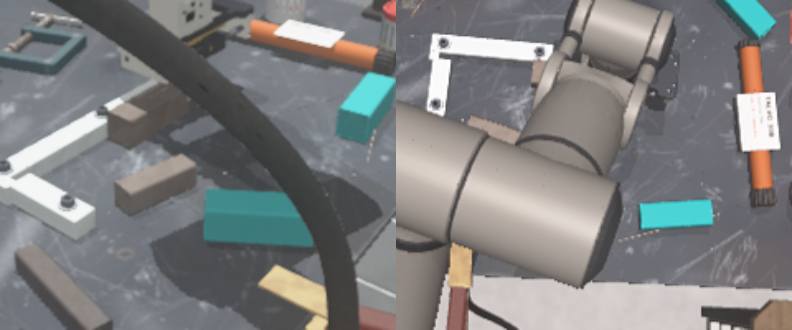

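The tube is sliding along the fence with its leading end at (112,120) in the left half, and it is lying flat.

>>> apply_moves(
  motion="0 0 -0.8 0 0 0 0; 0 0 -0.8 0 0 0 0; 0 0 -0.8 0 0 0 0; 0 0 -0.8 0 0 0 0; 0 0 -0.8 0 0 0 0; 0 0 -0.8 0 0 0 0; 0 0 -0.8 0 0 0 0; 0 0 -0.8 0 0 0 0; 0 0 -0.8 0 0 0 0; 0 0 -0.8 0 0 0 0; 0 0 -0.8 0 0 0 0; 0 0 -0.8 0 0 0 0; 0 0 -0.8 0 0 0 0; 0 0 -0.8 0 0 0 0; 0 0 -0.4 0 0 0 0; 0 0 -0.3 0 0 0 0; 0 0 0 0 0 0 0",
)

```text
time: 12.35
tool_pos: [0.6045, 0.0136, 0.0127]
tool_rot: [-3.142, -0.0, -0.046]
contact_force: [0.2, 0.1, 0.6]
opening: 0.0003
grip_force: 0.0
```

>>> apply_moves(
  motion="0 0 -0.4 0 0 0 0; 0 0 -0.2 0 0 0 0; 0 0 -0.2 0 0 0 0; 0 0 -0.2 0 0 0 0; 0 0 -0.2 0 0 0 0; 0 0 0 0 0 0 0",
)

```text
time: 13.1
tool_pos: [0.605, 0.0256, 0.0127]
tool_rot: [-3.142, -0.0, -0.046]
contact_force: [0.8, 0.0, -0.5]
opening: 0.0003
grip_force: 0.0
```

>>> apply_moves(
  motion="0 0 -0.2 0 0 0 0; 0 0 -0.2 0 0 0 0; 0 0 -0.2 0 0 0 0; 0 0 -0.2 0 0 0 0; 0 0 0 0 0 0 0",
)

```text
time: 13.72
tool_pos: [0.6058, 0.0284, 0.0133]
tool_rot: [3.135, -0.001, -0.046]
contact_force: [-0.6, -21.8, 3.9]
opening: 0.0003
grip_force: 11.1
```

>>> apply_moves(
  motion="0 0 0.5 0 0 0 0; 0 0 2 0 0 0 0; 0 -2.3 0 0 0 0 0; 0 -2.2 0 0 0 0 0; 0 0 -2 0 0 0 0; 0 0 -2 0 0 0 0; 0 0 -2 0 0 0 0; 0 0 -2 0 0 0 0; 0 0 0 0 0 0 0; 0 0.5 0 0 0 0 0; 0 0.5 0 0 0 0 0; 0 0.2 0 0 0 0 0; 0 0.2 0 0 0 0 0; 0 0 0 0 0 0 0",
)

```text
time: 15.48
tool_pos: [0.5771, 0.0895, 0.0127]
tool_rot: [3.141, -0.0, -0.047]
contact_force: [-0.2, -0.9, -0.4]
opening: 0.0004
grip_force: 0.0
```

>>> apply_moves(
  motion="0 0.2 0 0 0 0 0; 0 0.2 0 0 0 0 0; 0 0.2 0 0 0 0 0; 0 0.2 0 0 0 0 0; 0 0 0 0 0 0 0",
)

```text
time: 16.1
tool_pos: [0.5809, 0.0896, 0.0125]
tool_rot: [3.141, 0.009, -0.046]
contact_force: [-14.1, 0.4, 10.0]
opening: 0.0002
grip_force: 6.9
```

>>> apply_moves(
  motion="0 -0.5 0 0 0 0 0; 0 -1.2 0 0 0 0 0; 0 0 0 -4 0 0 0; 0 0 0 -6 0 0 0; 0 0 5 -4 0 0 0; 0 0 6 0 0 0 0; 0 0 6 0 0 0 0; 0 0 6 0 0 0 0; 0 -2 6 0 0 0 0; 0 -2 6 0 0 0 0; 0 -2 6 0 0 0 0; 0 0 0 0 0 0 0",
)

```text
time: 17.6
tool_pos: [0.4879, -0.3173, 0.1515]
tool_rot: [3.14, -0.0, -0.052]
contact_force: [0.6, 0.2, -0.6]
opening: 0.0001
grip_force: 0.0
```

Run:
```python
from h import *
p=robot.read_camera("scene");q=robot.read_camera("top")
a=cv2.resize(p["img"][250:350,180:310],None,fx=3,fy=3,interpolation=cv2.INTER_CUBIC); b=cv2.resize(q["img"][195:295,195:325],None,fx=3,fy=3,interpolation=cv2.INTER_CUBIC)
cv2.imwrite("pics/e.png",np.hstack([a,b])[:,:,::-1])
for k,uv,z in(("thick_tube_mid",(255,227),.04),("thin_tube_mid",(260,260),.03)):
    try: print(k,*rect(q,nearest(k,q,uv),z))
    except Exception as e: print(e)
```

```text
thick_tube_mid [ 727.5 -306.1] [113.1  51.9] -47.14
thin_tube_mid [506.9  77.3] [91.5 32. ] -14.83
```

View pics/e.png

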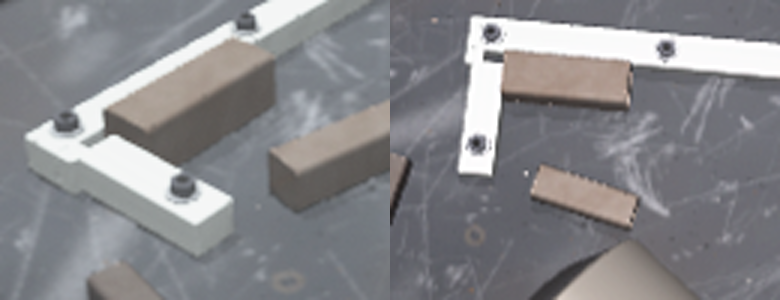

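The thick tube lies flush against the fence and end stop: in the right half it spans (502,50) to (632,105) with no gap showing. The thin tube has not moved, so I'm handing in.

```bash
python3 -c "
from cell import robot
print(robot.hand_in())"
```

```text
the job is handed in; nothing more can be done
None
```

I pushed the thick tube along the table into the corner stop and handed the job in at about 17.7 s with the gripper clear. The last picture shows it flush against the long fence and the end stop, with the thin tube unmoved. The hand-in returned no verdict.

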